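Take the empty tray off the pile and kit two parts in it

ROBOT

A 7-joint arm with a two-finger parallel gripper is mounted at the origin on the work surface. World frame = base frame: x ahead of the robot, y to its left, z up, the work surface at z = 0. Lengths are in m, angles in degrees, forces in N, time in s.
With the tool pointing down it reaches from about 0.425 to 0.875 m from the base axis. Payload 4.7 kg.
Tool frame: the origin (TCP) lies at the very end of the fingers, on their centre line; the grasp point (between the pads) lies env.grip_point_offset behind it (env.grip_point_offset is the distance from the TCP to the grasp point, in m); z points along the fingers, y is the direction in which the jaws open and shut (so a half turn about z gives the same grasp; the last joint's range is limited). The gripper opens to 87 mm and grips with 3 to 60 N. Pads are 19 mm wide; open, the fingers measure 117 mm over their backs; the gripper's body (75 mm by 190 mm) begins 51 mm behind the grasp point.
Start: joints at [-65.942, 18.392, -4.016, 83.108, 1.295, 78.541, -3.26], TCP at [0.257, 0.597, 0.223] pointing down, gripper open.
Joint ranges: [-163.93, 163.93], [-17.29, 119.83], [-79.2, 71.16], [3.27, 140.29], [-89.18, 269.18], [5.43, 117.66], [-154.24, 154.24]. Speed limits (degrees/s): [147.25, 147.25, 180, 180, 180, 180, 180].

INTERFACE

Orientations are given as [roll, pitch, yaw] about the fixed x, y, z axes, in that order (R = Rz(yaw) Ry(pitch) Rx(roll)).
In Python, from cell import env gives the robot as it stands.
- The arm moves only by the tool send_rows, never from a script. Its argument "plan" is a list of rows, each a list of 7 numbers: the finger opening in mm, from 0 to 87, then the shift along the tool's x, y, z in mm, then the turn, a rotation vector about the tool's x, y, z in rad. A call has 1 to 12 rows; each row shifts and turns the commanded pose from where the row before left it, along the tool's axes as they then stand; what a row does not reach is not made up. A row lasts 1/10 s, in which the tool goes at most 50 mm and 8.59 degrees, less where a joint would pass 70% of its speed; a pose out of reach is approached as far as the arm can. A call is refused whole if a number of a shift passes 50 or a number of a turn 0.15, either way. A call with a gripper value outside its range is refused whole. The fingers move at their own pace and stop on an object; "grip_force" is the grip in N (left out, the last holds). Time passes only in rows, so rows that do not move let the fingers close. It gives the time, the measured TCP pose, the force and the opening at its end, in the units of the state.
- env.get_obs(): the state, without advancing time (a new reading comes with each control period).
- env.read_camera(name): name is "side" or "top"; returns the picture (400x640x3 uint8, red, green, blue); there is no depth.
- env.get_calibration(name): a dict with "fx", "fy", "cx", "cy" (pixels), "extrinsics" (4x4, takes a point from camera to world coordinates). Camera axes: x right, y down, z forward; pixel columns grow to the right and rows downward; lengths in m; the calibration is good to about 2 mm. A picture is of the moment at which its call begins. get_calibration takes no time and is no camera call.
- env.sign_off(): hands the job in, once; it reports no verdict.
Trained networks look in the newest picture that a camera, given by its name, has taken for a name from the list of things; names that differ only in an ending like _2 or _b are one class to them, and where a whole thing is asked for, a point or a joint stands for the part that bears it (a point fixed in the world has none). Each returns a list of dicts, best first, with "confidence" (0 to 1); they miss things now and then, are a little off and sometimes report something else, mostly with a low value. They report only what shows in the picture. A call takes as long as a camera call. They do not tell look-alikes from the thing itself.
- env.regions_of(camera, query): "region" (400x640 bool, what is visible of it) and "rect" ([left, top, right, bottom] in pixels, round what is visible of it).
The state is a dict: "time_s": time; "qpos": joint angles; "joint_velocities": joint speeds; "effort": joint torques, N m; "tool_pos": TCP position; "tool_rot": TCP orientation; "force": force on the tool from outside, world axes, zero at the start; "wrist_torque": the same for the moment, N m; "grip_width": finger opening in m.
Only numpy, scipy, OpenCV 4.12 (cv2) and the standard library are available. Lean on these libraries where they do the work, as an engineer would, in place of code of your own. Each camera call takes 0.05 s, during which the arm holds its last target. There are 200 camera calls.

TASK

Lift the empty top tray off the loaded one and set it down, right way up, in the middle of the black mat with its long sides along the mat's long sides. Then put the flanged bushing in one compartment of that tray and the stepped block in the other, lowering each one in and not dropping it from above the rim. Set the tray down gently too, and leave the loaded tray, the plain collar and the bolt where they are.

Things in the scene. Friction and masses are not known exactly. Their poses are not given: they have to be found in the camera images.
- top_tray: Empty grey tray on the pile, 180 (x) x 120 (y) x 50 mm, walls 5, inner floor at z 11. Origin: centre of underside. Its foot, 166 x 106 x 6 deep, sits in the lower rim, 2 mm play per side (origins 44 mm apart). A rib at x=0 along y, 10 thick, top at z 42, is the grip (fingers each side, closing along x); it parts two compartments 80 (x) x 110 (y), centres x=+-45.
- lower_tray: The same tray, filled with finished steel blocks (about 0.9 kg), standing loose on the bench under the top tray. Origin at the centre of its underside, same axes. To be left in place.
- mat: Black rubber mat, 240 (its x) x 180 (its y) x 4 mm, fixed flat on the bench. Origin at the centre of its underside; its top is at z = 4 mm.
- bushing: Steel flanged bushing standing on its flange: flange 50 mm in diameter and 8 mm high, above it a round barrel 30 mm in diameter up to z = 45 mm. Origin at the centre of its underside, z up its axis. 0.11 to 0.21 kg.
- bushing_center (a point): Point on the bushing's axis 20 mm above its underside.
- step_block: Steel step block, a little staircase 50 (its x) x 30 (its y) mm with three steps of 16.7 mm: 14 mm high at -x, 26 mm in the middle, 38 mm at +x. Origin at the centre of its underside. Gripped across its y (30 mm). 0.14 to 0.26 kg.
- block_center (a point): Middle of the step block's mass, at (5, 0, 16) mm in its frame.
- collar: Plain steel collar ring without a flange, 46 mm outside, 26 mm inside, 16 mm high, lying flat; origin at the centre of its underside. Not to be moved.
- bolt: Dark steel hex-head bolt lying on the bench along its x, about 64 mm long, head 22 mm; origin on the bench under the shank near the head. Not to be moved.
There are look-alikes about, which are no part of the job. What is shaped like the step_block but blue or yellow is not meant. Leave any orange look-alike of the top_tray alone.

How it is judged:
By the outcome, as a careful person would: the job done as asked, in the order asked, and still so for the second after the job is handed in, with the robot touching nothing.
It also fails if it takes over 72 s, if anything falls off the work surface, if the arm or the gripper's body presses on something with over 40 N, if the wrist force passes 120 N, or if a joint passes its speed limit or range.

## Working session

There is one attempt and no reset: what is moved stays moved. The work goes in short steps, Python scripts to look and compute and a tool call to move; the robot and the scene stay as the last step left them, time stands still between calls to the robot, and variables do not carry over. Pictures are saved under pics/ and viewed, about 8 in all and at most 12, crops included, and the job is handed in when it is done.

Besides the shell and the picture viewer there is one more tool, called after "Call:" in YAML: its name, and indented under it one key for each argument. send_rows: Moves the arm, as the interface text tells. Its arguments: {"type":"object","properties":{"plan":{"type":"array"},"grip_force":{"type":"number"}},"required":["plan"]}

```bash
ls; mkdir -p pics; python3 - <<'E'
from cell import env
import cv2,numpy as np
np.set_printoptions(precision=4,suppress=True)
print(env.get_obs(), env.grip_point_offset)
for c in("side","top"):
    cv2.imwrite(f"pics/{c}0.png",env.read_camera(c)[:,:,::-1]); k=env.get_calibration(c); print(c,k)
    for q in ("top_tray","lower_tray","mat","bushing","step_block","collar","bolt"):
        for r in env.regions_of(c,q): print(q,round(r["confidence"],2),r["rect"])
E
```

```text
pics
{'time_s': 0.0, 'qpos': array([-65.9415,  18.4381,  -4.0165,  83.1744,   1.2958,  78.5401,
        -3.2616]), 'joint_velocities': array([ 0.0516, -0.021 , -0.0045,  0.0692, -0.0064, -0.026 , -0.0178]), 'effort': array([ -0.0005, -49.1286,  -0.4043, -31.2533,  -0.0639,   0.0438,
         0.0002]), 'tool_pos': array([0.2564, 0.5967, 0.2215]), 'tool_rot': array([-179.8927,    0.0062,  156.7508]), 'force': array([-0.515 , -0.042 ,  0.3127]), 'wrist_torque': array([-0.0223,  0.0233, -0.0375]), 'grip_width': 0.08726629846904672} 0.0187
side {'fx': 514.6135160228833, 'fy': 514.6135160228833, 'cx': 316.429756947745, 'cy': 198.64000444793385, 'extrinsics': array([[ 0.9983, -0.0291,  0.0497,  0.4359],
       [-0.0564, -0.6677,  0.7423, -0.9306],
       [ 0.0116, -0.7439, -0.6682,  0.9489],
       [ 0.    ,  0.    ,  0.    ,  1.    ]])}
top_tray 0.72 [298.4, 121.4, 375.6, 172.4]
top_tray 0.68 [210.0, 114.2, 280.5, 154.1]
top_tray 0.59 [313.5, 236.9, 335.8, 256.6]
lower_tray 0.93 [300.9, 154.3, 371.0, 180.3]
mat 0.76 [266.9, 265.2, 388.1, 354.6]
bushing 0.84 [290.8, 195.2, 309.8, 220.7]
ste
[... 280 characters left out ...]
82765045, 'cy': 205.09475227857774, 'extrinsics': array([[-0.0109, -0.9807,  0.1954,  0.3073],
       [-0.9999,  0.0126,  0.0078,  0.0621],
       [-0.0101, -0.1953, -0.9807,  1.0362],
       [ 0.    ,  0.    ,  0.    ,  1.    ]])}
top_tray 0.84 [199.4, 138.1, 277.7, 219.4]
top_tray 0.7 [145.4, 244.6, 218.4, 337.5]
lower_tray 0.73 [311.4, 212.6, 333.6, 234.1]
lower_tray 0.68 [247.4, 159.4, 280.2, 219.9]
mat 0.97 [389.8, 156.5, 477.8, 259.0]
bushing 0.73 [313.4, 215.8, 334.4, 234.2]
step_block 0.7 [294.3, 176.0, 310.6, 197.9]
step_block 0.69 [359.3, 229.1, 377.6, 254.8]
step_block 0.64 [362.1, 193.5, 383.5, 212.3]
collar 0.63 [358.5, 138.3, 370.0, 150.7]
bolt 0.52 [321.1, 153.5, 329.8, 178.7]
```

```bash
python3 - <<'E'
import cv2,numpy as np
t=cv2.imread("pics/top0.png")[120:345,135:485]; s=cv2.imread("pics/side0.png")[100:365,200:400]
a=cv2.resize(t,None,fx=2.28,fy=2.28,interpolation=3); cv2.imwrite("pics/t0c.png",a)
b=cv2.resize(s,None,fx=2.26,fy=2.26,interpolation=3); cv2.imwrite("pics/s0c.png",b);print(a.shape,b.shape)
E
```

```text
(513, 798, 3) (599, 452, 3)
```

View pics/t0c.png

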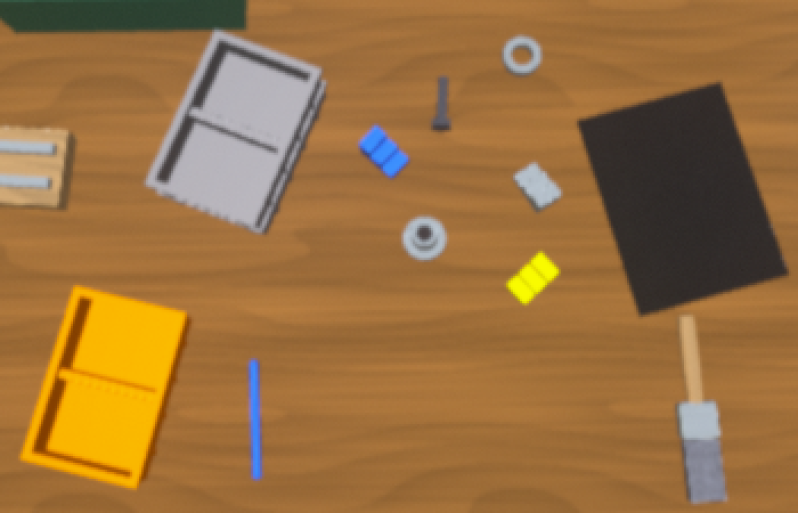

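View pics/s0c.png

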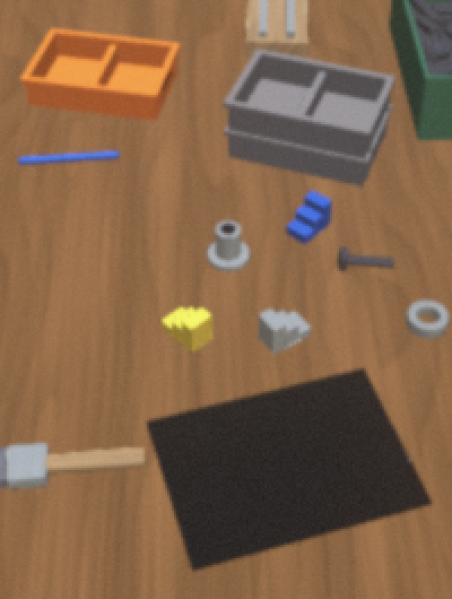

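Candidates in the top picture:
- **Trays:** grey stack at about (238,178), orange at about (181,291).
- **Step blocks:** grey at (371,202), blue at (303,187), yellow at (369,242).
- **Bushing and collar:** the bushing has its flange at (321,224). The plain ring at (364,144) is the collar.

By the description I choose the grey stack, the grey block and the flanged bushing. Both crops show these clearly. Next I'll fit silhouettes in both cameras.

```bash
cat > fit.py <<'E'
from cell import env
import cv2,numpy as np
from scipy.optimize import minimize
np.set_printoptions(precision=4,suppress=True)
K={c:env.get_calibration(c) for c in("side","top")}
U=4
def proj(c,P):
    k=K[c];E=k["extrinsics"];q=(P-E[:3,3])@E[:3,:3]
    return np.c_[k["fx"]*q[:,0]/q[:,2]+k["cx"],k["fy"]*q[:,1]/q[:,2]+k["cy"]]
def box(x0,x1,y0,y1,z0,z1): return np.array([[x,y,z] for x in(x0,x1) for y in(y0,y1) for z in(z0,z1)])/1e3
def cyl(r,z0,z1):
    a=np.linspace(0,2*np.pi,40,endpoint=False); return np.array([[r*np.cos(t),r*np.sin(t),z] for t in a for z in(z0,z1)])/1e3
M={"stack":[box(-90,90,-60,60,0,94)],"tray":[box(-90,90,-60,60,6,50),box(-83,83,-53,53,0,6)],"mat":[box(-120,120,-90,90,0,4)],
 "bushing":[cyl(25,0,8),cyl(15,8,45)],"collar":[cyl(23,0,16)],
 "step":[box(-25,-8.33,-15,15,0,14),box(-8.33,8.33,-15,15,0,26),box(8.33,25,-15,15,0,38)]}
def render(c,name,p,z,sh):
    m=np.zeros(sh,np.uint8);cs,s=np.cos(p[2]),np.sin(p[2])
    for B in M[name]:
        P=B@np.array([[cs,s,0],[-s,cs,0],[0,0,1]])+[p[0],p[1],z]
        h=cv2.convexHull(((proj(c,P)+.5)*U-.5).astype(np.float32))
        cv2.fillConvexPoly(m,np.round(h*16).astype(np.int32),1,shift=4)
    return m
def mask(im,px,kind):
    im=cv2.resize(im,None,fx=U,fy=U,interpolation=cv2.INTER_CUBIC);h=cv2.cvtColor(im,cv2.COLOR_RGB2HSV)
    m=(h[...,2]<75) if kind=="dark" else (h[...,1]<(75 if kind=="grey" else kind))
    n,l=cv2.connectedComponents(m.astype(np.uint8)); px=np.array(px)*U
    v=l[px[1]-6:px[1]+7,px[0]-6:px[0]+7]; v=v[v>0]; m=(l==np.bincount(v).argmax()).astype(np.uint8)
    cn,_=cv2.findContours(m,cv2.RETR_EXTERNAL,cv2.CHAIN_APPROX_NONE); cv2.drawContours(m,cn,-1,1,-1); return m
def fit(name,ims,pxs,kind,yaws,z=0,cams=("side","top")):
    ms={c:mask(ims[c],pxs[c],kind) for c in cams}
    def cost(p,cc=cams): return sum((render(c,name,p,z,ms[c].shape)!=ms[c]).sum()/ms[c].sum() for c in cc)
    c="top" if "top" in cams else cams[0]; k=K[c];E=k["extrinsics"];y,x=np.nonzero(ms[c]);u=np.array([x.mean()/U,y.mean()/U])
    zm=z+max(b[:,2].max() for b in M[name])/2
    d=E[:3,:3]@[(u[0]-k["cx"])/k["fx"],(u[1]-k["cy"])/k["fy"],1]; g=E[:3,3]+d*(zm-E[2,3])/d[2]
    def run(cc,p0s):
        R=[minimize(cost,p0,args=(cc,),method="Nelder-Mead",options=dict(initial_simplex=np.array(p0)+np.array([[0,0,0],[.01,0,0],[0,.01,0],[0,0,.2]]),maxiter=90)) for p0 in p0s]
        return sorted([(r.fun,r.x) for r in R],key=lambda a:a[0])
    R=run(cams,[(g[0],g[1],np.radians(a)) for a in yaws])
    for f,p in R[:2]: print(name,"both %.3f"%f,p[:2],"yaw %.1f"%np.degrees(p[2]))
    for cc in cams: f,p=run((cc,),[R[0][1]])[0]; print("   ",cc,"%.3f"%f,p[:2],"%.1f"%np.degrees(p[2]))
    return R[0][1]
E
cat > m1.py <<'E'
from fit import *
ims={c:cv2.cvtColor(cv2.imread(f"pics/{c}0.png"),cv2.COLOR_BGR2RGB) for c in("side","top")}
fit("stack",ims,dict(side=(330,150),top=(238,178)),"grey",(30,75,120,165))
fit("mat",ims,dict(side=(325,305),top=(434,207)),"dark",(30,75,120,165))
fit("bushing",ims,dict(side=(301,212),top=(321,224)),"grey",(0,))
fit("step",ims,dict(side=(324,245),top=(371,202)),"grey",range(0,360,45))
E
time python3 m1.py
```

```text
stack both 0.181 [0.5744 0.2762] yaw 157.9
stack both 0.181 [0.5743 0.2761] yaw 158.1
    side 0.029 [0.5735 0.2793] 156.6
    top 0.137 [0.5776 0.2744] 158.1
mat both 0.119 [ 0.5082 -0.2293] yaw 194.7
mat both 0.120 [ 0.5078 -0.2297] yaw 15.2
    side 0.053 [ 0.5082 -0.2293] 194.7
    top 0.065 [ 0.5082 -0.2293] 194.7
bushing both 0.067 [0.4616 0.0674] yaw 6.0
    side 0.023 [0.4609 0.068 ] 10.6
    top 0.026 [0.4618 0.0672] 11.7
step both 0.126 [ 0.5196 -0.0629] yaw 211.2
step both 0.126 [ 0.5197 -0.0629] yaw 211.3
    side 0.037 [ 0.5191 -0.0624] 211.4
    top 0.049 [ 0.5206 -0.063 ] 212.5
real	0m33.401s
user	0m33.617s
sys	0m0.624s
```

```bash
cat > go.py <<'E'
# usage: go.py x y z yaw : turn about tool z (rad), then shift in tool axes after that turn (mm); tilt error too
import sys,numpy as np
from cell import env
from scipy.spatial.transform import Rotation as R
np.set_printoptions(precision=3,suppress=True)
o=env.get_obs();x,y,z,yaw=map(float,sys.argv[1:5])
r0=R.from_euler("xyz",o["tool_rot"],degrees=True);r1=R.from_euler("xyz",[180,0,yaw],degrees=True)
print("t",o["time_s"],"pos",o["tool_pos"],o["tool_rot"],"F",o["force"],"w",o["grip_width"],"q7",o["qpos"][6])
print("turn",(r0.inv()*r1).as_rotvec(),"shift",r1.inv().apply(np.array([x,y,z])-o["tool_pos"])*1e3)
E
python3 go.py .5744 .2770 .15 67.3
```

```text
t 0.8 pos [0.257 0.597 0.223] [179.994   0.001 156.753] F [ 0.005  0.207 -0.084] w 0.0873041124433914 q7 -3.259330105918133
turn [ 0.    -0.     1.561] shift [-172.782  416.766   72.599]
```

Call:
send_rows:
  plan:
    - [87,0,0,0,0,0,0.142]
    - [87,0,0,0,0,0,0.142]
    - [87,0,0,0,0,0,0.142]
    - [87,0,0,0,0,0,0.142]
    - [87,0,0,0,0,0,0.142]
    - [87,0,0,0,0,0,0.142]
    - [87,0,0,0,0,0,0.142]
    - [87,0,0,0,0,0,0.142]
    - [87,0,0,0,0,0,0.142]
    - [87,0,0,0,0,0,0.142]
    - [87,0,0,0,0,0,0.142]
  grip_force: 40

```text
time_s: 1.9
tool_pos: [0.2566, 0.5972, 0.2226]
tool_rot: [180.0, -0.0, 66.9]
force: [-0.0, -0.5, -0.6]
grip_width: 0.0868
```

Call:
send_rows:
  plan:
    - [87,-15,35,0,0,0,0]
    - [87,-15,35,0,0,0,0]
    - [87,-15,35,0,0,0,0]
    - [87,-15,35,0,0,0,0]
    - [87,-15,35,0,0,0,0]
    - [87,-15,35,0,0,0,0]
    - [87,-15,35,0,0,0,0]
    - [87,-15,35,0,0,0,0]
    - [87,-15,35,0,0,0,0]
    - [87,-15,35,0,0,0,0]
    - [87,-15,35,0,0,0,0]
    - [87,0,0,0,0,0,0]

```text
time_s: 3.1
tool_pos: [0.5525, 0.2891, 0.2229]
tool_rot: [179.8, 0.1, 66.7]
force: [0.7, -0.1, -0.5]
grip_width: 0.0873
```

```bash
python3 go.py .5744 .2770 .12 67.3
```

```text
t 3.1 pos [0.552 0.289 0.223] [179.752   0.109  66.671] F [ 0.68  -0.123 -0.545] w 0.0872990878799418 q7 -49.20892331597476
turn [ 0.004  0.002 -0.011] shift [ -2.686  24.914 102.944]
```

Call:
send_rows:
  plan:
    - [87,-2,18,30,0,0,0]
    - [87,0,6,35,0,0,-0.007]
    - [87,0,0,30,0,0,0]
    - [87,0,0,8,0,0,0]
    - [87,0,0,0,0,0,0]
    - [87,0,0,0,0,0,0]

```text
time_s: 3.7
tool_pos: [0.57, 0.286, 0.1213]
tool_rot: [179.9, -0.1, 67.7]
force: [0.2, -1.1, -0.2]
grip_width: 0.0871
```

```bash
python3 go.py .5744 .2770 .061 67.3; python3 - <<'E'
from fit import *
im=env.read_camera("side")[:,:,::-1][70:210,260:430]; cv2.imwrite("pics/a1.png",cv2.resize(im,None,fx=4,fy=4,interpolation=3))
E
```

```text
t 3.7 pos [0.57  0.286 0.121] [179.921  -0.122  67.692] F [ 0.159 -1.062 -0.243] w 0.08708189519489201 q7 -45.352439278413904
turn [ 0.001 -0.002  0.007] shift [-6.575  7.554 60.287]
```

View pics/a1.png

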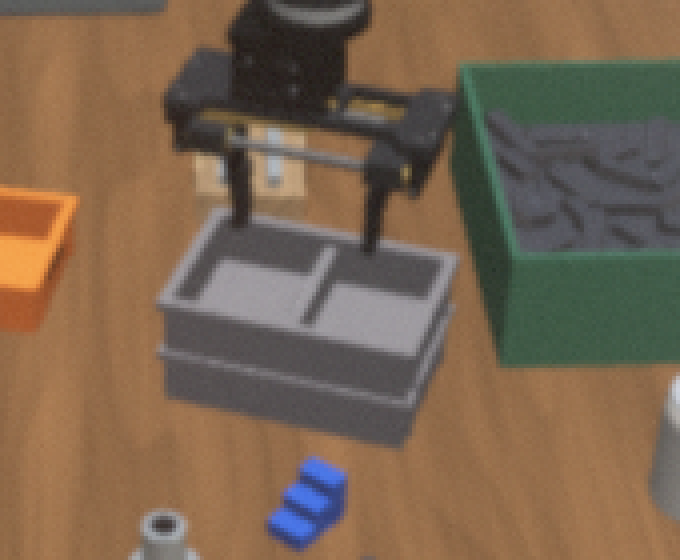

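The side picture shows the open fingers astride the rib of the grey tray (rib at crop (320,285)), with the green bin clear on the right. I'll correct the sideways error, go down and grip.

Call:
send_rows:
  plan:
    - [87,-6,7,0,0,0,0.007]
    - [87,0,0,0,0,0,0]
    - [87,0,0,25,0,0,0]
    - [87,0,0,20,0,0,0]
    - [87,0,0,10,0,0,0]
    - [87,0,0,4,0,0,0]
    - [87,0,0,0,0,0,0]
    - [87,0,0,0,0,0,0]

```text
time_s: 4.55
tool_pos: [0.5742, 0.2771, 0.0617]
tool_rot: [179.9, -0.1, 67.2]
force: [-0.4, 0.1, 0.8]
grip_width: 0.0871
```

```bash
python3 go.py .5744 .2770 .061 67.3
```

```text
t 4.55 pos [0.574 0.277 0.062] [179.935  -0.082  67.245] F [-0.373  0.113  0.836] w 0.08709800072830046 q7 -43.837202138088784
turn [ 0.001 -0.001 -0.001] shift [-0.057  0.201  0.692]
```

Call:
send_rows:
  plan:
    - [20,0,0,0,0,0,0]
    - [20,0,0,0,0,0,0]
    - [20,0,0,0,0,0,0]
    - [20,0,0,0,0,0,0]
    - [20,0,0,0,0,0,0]
    - [16,0,0,0,0,0,0]
    - [16,0,0,0,0,0,0]
    - [16,0,0,0,0,0,0]
  grip_force: 10

```text
time_s: 5.35
tool_pos: [0.5734, 0.2769, 0.0605]
tool_rot: [180.0, -0.0, 67.3]
force: [0.3, 0.2, 0.1]
grip_width: 0.0307
```

Call:
send_rows:
  plan:
    - [13,0,0,0,0,0,0]
    - [12,0,0,0,0,0,0]
    - [11,0,0,0,0,0,0]
    - [10,0,0,0,0,0,0]
    - [8,0,0,0,0,0,0]
    - [8,0,0,0,0,0,0]

```text
time_s: 5.95
tool_pos: [0.5736, 0.2767, 0.0606]
tool_rot: [180.0, -0.0, 67.3]
force: [1.0, -0.8, 0.2]
grip_width: 0.01
```

Call:
send_rows:
  plan:
    - [0,0,0,0,0,0,0]
    - [0,0,0,0,0,0,0]
    - [0,0,0,-2,0,0,0]
    - [0,0,0,-3,0,0,0]
    - [0,0,0,-4,0,0,0]
    - [0,0,0,-5,0,0,0]
    - [0,0,0,-6,0,0,0]
    - [0,0,0,0,0,0,0]
    - [0,0,0,0,0,0,0]
  grip_force: 45

```text
time_s: 6.85
tool_pos: [0.5734, 0.2771, 0.0809]
tool_rot: [180.0, -0.0, 67.3]
force: [-0.8, 0.6, -2.3]
grip_width: 0.0093
```

```bash
python3 go.py .5744 .2770 .15 67.3;python3 - <<'E'
from fit import *
im=env.read_camera("side")[:,:,::-1][70:210,260:430]; cv2.imwrite("pics/a2.png",cv2.resize(im,None,fx=4,fy=4,interpolation=3))
E
```

```text
t 6.85 pos [0.573 0.277 0.081] [179.997  -0.031  67.265] F [-0.795  0.565 -2.348] w 0.009286118384106383 q7 -44.18919221060766
turn [ 0.    -0.001 -0.001] shift [  0.279   0.956 -69.087]
```

View pics/a2.png

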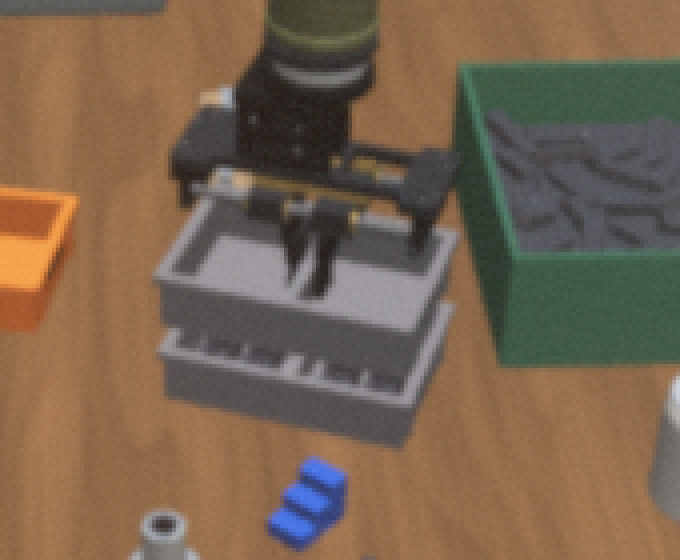

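The tray is off cleanly and level, and the lower tray with its blocks has stayed put. Now I'll carry it to the mat.

Call:
send_rows:
  plan:
    - [0,0,0,-10,0,0,0]
    - [0,0,0,-20,0,0,0]
    - [0,0,0,-25,0,0,0]
    - [0,0,0,-20,0,0,0]
    - [0,-8,2,-5,0,0,0]
    - [0,-18,5,0,0,0,0]
    - [0,-28,8,0,0,0,0]
    - [0,-35,10,0,0,0,0]
    - [0,-35,10,0,0,0,0]
    - [0,-35,10,0,0,0,0]
    - [0,-35,10,0,0,0,0]
    - [0,-35,10,0,0,0,0]

```text
time_s: 8.1
tool_pos: [0.5427, 0.037, 0.159]
tool_rot: [-179.9, 0.1, 67.2]
force: [1.3, -1.0, -1.2]
grip_width: 0.0094
```

Call:
send_rows:
  plan:
    - [0,-35,10,0,0,0,0]
    - [0,-35,10,0,0,0,0]
    - [0,-35,10,0,0,0,0]
    - [0,-35,10,0,0,0,0]
    - [0,-35,10,0,0,0,0]
    - [0,-28,8,0,0,0,-0.04]
    - [0,-18,5,0,0,0,-0.1]
    - [0,0,0,0,0,0,-0.12]
    - [0,0,0,0,0,0,-0.13]
    - [0,0,0,0,0,0,-0.13]
    - [0,0,0,0,0,0,-0.1]
    - [0,0,0,0,0,0,-0.03]

```text
time_s: 9.3
tool_pos: [0.5159, -0.1888, 0.1591]
tool_rot: [-179.8, -0.1, 104.5]
force: [-0.8, -0.2, -2.1]
grip_width: 0.01
```

Call:
send_rows:
  plan:
    - [0,0,0,0,0,0,0]
    - [0,0,0,0,0,0,0]

```text
time_s: 9.5
tool_pos: [0.5174, -0.1881, 0.16]
tool_rot: [-180.0, -0.0, 104.4]
force: [0.3, -0.1, -1.8]
grip_width: 0.0095
```

```bash
python3 go.py .508 -.2295 .05 104.9
```

```text
t 9.5 pos [ 0.517 -0.188  0.16 ] [-179.953   -0.027  104.359] F [ 0.348 -0.06  -1.795] w 0.009487582234637843 q7 36.69918750873939
turn [-0.001 -0.    -0.009] shift [-37.571 -19.732 110.04 ]
```

Call:
send_rows:
  plan:
    - [0,-12,-6,15,0,0,-0.009]
    - [0,-14,-8,25,0,0,0]
    - [0,-11,-6,30,0,0,0]
    - [0,0,0,25,0,0,0]
    - [0,0,0,15,0,0,0]
    - [0,0,0,0,0,0,0]
    - [0,0,0,0,0,0,0]

```text
time_s: 10.2
tool_pos: [0.509, -0.2284, 0.0511]
tool_rot: [180.0, 0.0, 105.0]
force: [0.2, -0.2, -1.9]
grip_width: 0.0095
```

```bash
python3 go.py .508 -.2295 .021 104.9; python3 - <<'E'
from fit import *
im=env.read_camera("side")[:,:,::-1]; cv2.imwrite("pics/side1.png",im); o=env.get_obs();p=(*o["tool_pos"][:2],np.radians(14.9));z=o["tool_pos"][2]-.017
v=np.ascontiguousarray(cv2.resize(im,None,fx=U,fy=U,interpolation=3))
for n,pp,zz,col in(("tray",p,z,(0,0,255)),("mat",(.5082,-.2293,np.radians(14.9)),0,(0,255,0))):
    cn,_=cv2.findContours(render("side",n,pp,zz,v.shape[:2]),0,2); cv2.drawContours(v,cn,-1,col,1)
cv2.imwrite("pics/a3.png",v[4*210:4*360,4*240:4*420])
E
```

```text
t 10.2 pos [ 0.509 -0.228  0.051] [179.97    0.019 105.03 ] F [ 0.202 -0.155 -1.878] w 0.009455288795858507 q7 46.51973601933866
turn [0.001 0.    0.002] shift [-0.775 -1.212 30.113]
```

View pics/a3.png

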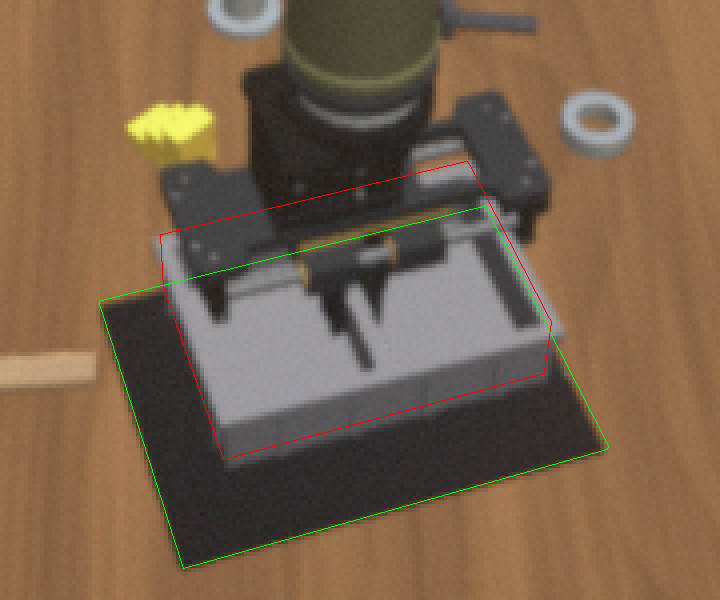

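The tray hangs level over the mat: its outline is within a few mm of the predicted pose, and the mat fit is exact. I'll lower it gently.

Call:
send_rows:
  plan:
    - [0,-0.8,-1.2,6,0,0,0]
    - [0,0,0,7,0,0,0]
    - [0,0,0,6,0,0,0]
    - [0,0,0,4,0,0,0]
    - [0,0,0,2,0,0,0]
    - [0,0,0,1,0,0,0]
    - [0,0,0,1,0,0,0]
    - [0,0,0,0,0,0,0]

```text
time_s: 11.05
tool_pos: [0.5075, -0.2297, 0.0236]
tool_rot: [180.0, 0.0, 105.0]
force: [-0.3, -0.0, -1.9]
grip_width: 0.0099
```

Call:
send_rows:
  plan:
    - [0,0,0,1,0,0,0]
    - [0,0,0,1,0,0,0]
    - [0,0,0,0,0,0,0]

```text
time_s: 11.35
tool_pos: [0.5074, -0.2296, 0.0215]
tool_rot: [-180.0, -0.0, 105.0]
force: [-0.0, -0.6, -2.3]
grip_width: 0.0097
```

```bash
python3 go.py .508 -.2295 .021 104.9
```

```text
t 11.35 pos [ 0.507 -0.23   0.021] [-179.999   -0.007  105.015] F [-0.05  -0.621 -2.349] w 0.009691457212359708 q7 48.06258207904096
turn [-0.    -0.     0.002] shift [-0.035  0.61   0.482]
```

Call:
send_rows:
  plan:
    - [0,0,0,1,0,0,0]
    - [0,0,0,0,0,0,0]

```text
time_s: 11.55
tool_pos: [0.5076, -0.2297, 0.0206]
tool_rot: [180.0, 0.0, 105.0]
force: [0.4, -0.2, -1.1]
grip_width: 0.0099
```

Call:
send_rows:
  plan:
    - [0,0,0,0.7,0,0,0]
    - [0,0,0,0,0,0,0]

```text
time_s: 11.75
tool_pos: [0.5075, -0.2297, 0.0205]
tool_rot: [180.0, -0.0, 105.0]
force: [-1.3, 1.2, 3.3]
grip_width: 0.0094
```

Call:
send_rows:
  plan:
    - [0,0,0,0.7,0,0,0]
    - [0,0,0,0,0,0,0]

```text
time_s: 11.95
tool_pos: [0.5076, -0.2297, 0.0205]
tool_rot: [180.0, -0.0, 105.0]
force: [-3.9, 2.1, 10.2]
grip_width: 0.0096
```

Call:
send_rows:
  plan:
    - [0,0,0,-1.2,0,0,0]
    - [12,0,0,0,0,0,0]
    - [25,0,0,0,0,0,0]
    - [40,0,0,0,0,0,0]
    - [40,0,0,-10,0,0,0]
    - [40,0,0,-30,0,0,0]
    - [50,0,0,-40,0,0,0]
    - [60,0,0,-40,0,0,0.1]
    - [60,0,0,0,0,0,0.142]
    - [60,0,0,0,0,0,0.142]
    - [60,0,0,0,0,0,0.142]
    - [60,0,0,0,0,0,0.142]

```text
time_s: 13.15
tool_pos: [0.5076, -0.2298, 0.1412]
tool_rot: [179.9, -0.0, 66.4]
force: [0.5, 0.3, 0.0]
grip_width: 0.0599
```

Call:
send_rows:
  plan:
    - [60,0,0,0,0,0,0.142]
    - [60,0,0,0,0,0,0.142]
    - [60,0,0,0,0,0,0.142]
    - [60,0,0,0,0,0,0.142]
    - [60,0,0,0,0,0,0.142]
    - [60,0,0,0,0,0,0.142]
    - [60,0,-20,0,0,0,0.053]
    - [60,3,-40,0,0,0,0]
    - [60,6,-40,0,0,0,0]
    - [60,6,-40,0,0,0,0]
    - [60,6,-40,0,0,0,0]
    - [60,6,-40,0,0,0,0]

```text
time_s: 14.35
tool_pos: [0.4759, -0.009, 0.1413]
tool_rot: [-180.0, -0.1, 14.9]
force: [0.5, 0.3, 0.4]
grip_width: 0.0601
```

Call:
send_rows:
  plan:
    - [60,4,-40,0,0,0,0]
    - [60,0,-30,0,0,0,0]
    - [60,0,0,0,0,0,0]
    - [60,0,0,0,0,0,0]

```text
time_s: 14.75
tool_pos: [0.462, 0.0583, 0.1409]
tool_rot: [180.0, -0.0, 15.0]
force: [0.5, -0.5, 0.7]
grip_width: 0.06
```

```bash
python3 go.py .4615 .0674 .07 14.9; cat > m2.py <<'E'
from fit import *
import sys
n=sys.argv[1]; ims={c:env.read_camera(c) for c in("side","top")}
for c in ims: cv2.imwrite(f"pics/{c}{n}.png",ims[c][:,:,::-1])
print("clock",env.get_obs()["time_s"])
fit("tray",ims,dict(side=(310,300),top=(445,215)),75,(15,),z=.004)
fit("tray",ims,dict(side=(310,300)),90,(15,),z=.004,cams=("side",))
im=ims["side"][:,:,::-1]; a=cv2.resize(im[110:370,200:420],None,fx=2.3,fy=2.3,interpolation=3); cv2.imwrite(f"pics/v{n}.png",a)
E
python3 m2.py 2
```

```text
t 14.75 pos [0.462 0.058 0.141] [179.987  -0.049  14.961] F [ 0.536 -0.489  0.74 ] w 0.06002876150400876 q7 -86.33793371902378
turn [ 0.    -0.001  0.001] shift [ 1.813 -8.942 70.916]
clock 14.85
tray both 0.682 [ 0.5101 -0.2375] yaw 15.5
    side 0.296 [ 0.5065 -0.2646] 16.0
    top 0.351 [ 0.4896 -0.2336] 8.1
tray both 0.298 [ 0.4932 -0.2693] yaw 14.9
    side 0.298 [ 0.4932 -0.2693] 14.9
```

View pics/v2.png

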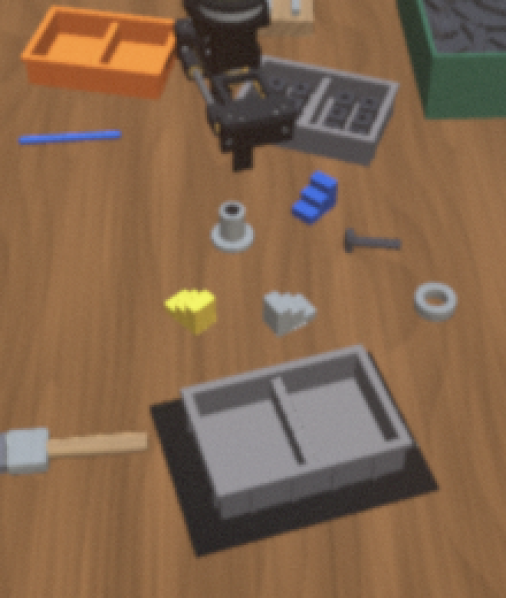

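The tray sits upright on the mat with its rib at crop (290,420), and the lower tray is in place. The tray fit failed because the black mat also has low saturation, so I'll refit with a brightness limit.

```bash
sed -i 's/    n,l=cv2.conn/    if kind!="dark": m\&=h[...,2]>62\n    n,l=cv2.conn/' fit.py; python3 - <<'E'
from fit import *
ims={c:cv2.cvtColor(cv2.imread(f"pics/{c}2.png"),cv2.COLOR_BGR2RGB) for c in("side","top")}
fit("tray",ims,dict(side=(310,300),top=(445,215)),75,(15,),z=.004)
E
```

```text
tray both 0.172 [ 0.5108 -0.236 ] yaw 15.0
    side 0.060 [ 0.5105 -0.2343] 15.3
    top 0.088 [ 0.5098 -0.239 ] 15.5
```

Call:
send_rows:
  plan:
    - [60,2,-9,30,0,0,0]
    - [60,0,0,35,0,0,0]
    - [60,0,0,0,0,0,0]
    - [60,0,0,0,0,0,0]

```text
time_s: 15.25
tool_pos: [0.4616, 0.066, 0.0757]
tool_rot: [179.9, 0.1, 14.7]
force: [1.2, 0.1, 1.2]
grip_width: 0.0599
```

```bash
python3 go.py .4613 .0676 .012 14.9
```

```text
t 15.25 pos [0.462 0.066 0.076] [179.949   0.056  14.745] F [1.154 0.111 1.163] w 0.05994905340600719 q7 -84.35112971376782
turn [ 0.001  0.001 -0.003] shift [ 0.1   -1.639 63.685]
```

```bash
python3 - <<'E'
from fit import *
out=[]
for c,(x0,y0,x1,y1) in dict(side=(260,250,395,355),top=(385,150,485,265)).items():
    v=np.ascontiguousarray(cv2.resize(cv2.imread(f"pics/{c}2.png"),None,fx=U,fy=U,interpolation=3))
    for p,col in(((.5107,-.236),(0,0,255)),((.508,-.2295),(0,255,0))):
        cn,_=cv2.findContours(render(c,"tray",(*p,np.radians(15)),.004,v.shape[:2]),0,2); cv2.drawContours(v,cn,-1,col,1)
    v=v[4*y0:4*y1,4*x0:4*x1]; out.append(cv2.copyMakeBorder(v,0,max(0,460-v.shape[0]),0,0,0))
a=np.hstack(out); cv2.imwrite("pics/a4.png",cv2.resize(a,None,fx=.85,fy=.85)); print(a.shape)
E
```

```text
(460, 940, 3)
```

View pics/a4.png

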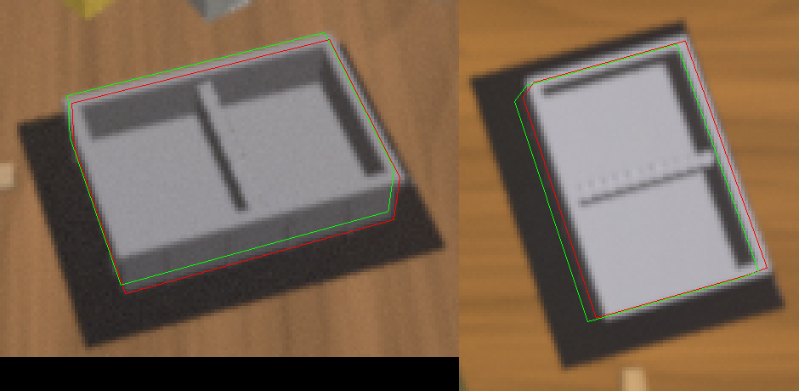

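In the overlay the real tray edge lies between the two outlines, so the tray is centred on the mat to within about 4 mm and aligned with it. I accept that and pick up the bushing.

Call:
send_rows:
  plan:
    - [60,0,-1.6,25,0,0,-0.003]
    - [60,0,0,25,0,0,0]
    - [60,0,0,8,0,0,0]
    - [60,0,0,4,0,0,0]
    - [60,0,0,0,0,0,0]
    - [40,0,0,0,0,0,0]
    - [34,0,0,0,0,0,0]
    - [32,0,0,0,0,0,0]
    - [30,0,0,0,0,0,0]
    - [28,0,0,0,0,0,0]
    - [28,0,0,0,0,0,0]
  grip_force: 15

```text
time_s: 16.35
tool_pos: [0.4614, 0.0687, 0.0136]
tool_rot: [180.0, -0.0, 15.1]
force: [-0.3, -0.8, 1.9]
grip_width: 0.0295
```

Call:
send_rows:
  plan:
    - [20,0,0,0,0,0,0]
    - [20,0,0,0,0,0,0]
  grip_force: 35

```text
time_s: 16.55
tool_pos: [0.4614, 0.0687, 0.0136]
tool_rot: [180.0, -0.0, 15.0]
force: [0.1, -2.2, 2.4]
grip_width: 0.0296
```

```bash
python3 go.py .5525 -.221 .12 14.9
```

```text
t 16.55 pos [0.461 0.069 0.014] [179.983  -0.022  15.048] F [ 0.092 -2.162  2.377] w 0.029592397016963694 q7 -80.18764189598593
turn [ 0.    -0.     0.003] shift [  13.569  303.424 -106.447]
```

Call:
send_rows:
  plan:
    - [20,0,0,-5,0,0,0]
    - [20,0,0,-15,0,0,0]
    - [20,0,0,-30,0,0,0]
    - [20,0,0,-35,0,0,0]
    - [20,0,10,-15,0,0,0]
    - [20,1,25,0,0,0,0]
    - [20,2,40,0,0,0,0]
    - [20,2,40,0,0,0,0]
    - [20,2,40,0,0,0,0]
    - [20,2,40,0,0,0,0]
    - [20,2,40,0,0,0,0]
    - [20,2,35,0,0,0,0]

```text
time_s: 17.75
tool_pos: [0.5439, -0.1897, 0.1132]
tool_rot: [-180.0, 0.0, 15.0]
force: [-0.3, 0.3, -0.9]
grip_width: 0.0293
```

Call:
send_rows:
  plan:
    - [20,0,20,0,0,0,0]
    - [20,0,8,0,0,0,0]
    - [20,0,0,0,0,0,0]
    - [20,0,0,0,0,0,0]

```text
time_s: 18.15
tool_pos: [0.5509, -0.2136, 0.113]
tool_rot: [-179.9, 0.0, 15.1]
force: [0.1, 0.9, -1.2]
grip_width: 0.0294
```

```bash
python3 go.py .5525 -.221 .0295 14.9
```

```text
t 18.15 pos [ 0.551 -0.214  0.113] [-179.893    0.018   15.131] F [ 0.055  0.946 -1.242] w 0.029363813557388686 q7 -43.31017346682531
turn [-0.002  0.     0.004] shift [-0.318  7.591 83.487]
```

Call:
send_rows:
  plan:
    - [20,0,7.5,10,0,0,0.004]
    - [20,0,0,15,0,0,0]
    - [20,0,0,20,0,0,0]
    - [20,0,0,15,0,0,0]
    - [20,0,0,10,0,0,0]
    - [20,0,0,6,0,0,0]
    - [20,0,0,3,0,0,0]
    - [20,0,0,2,0,0,0]
    - [20,0,0,0,0,0,0]
    - [20,0,0,0,0,0,0]

```text
time_s: 19.15
tool_pos: [0.5534, -0.2228, 0.0329]
tool_rot: [180.0, -0.1, 14.8]
force: [0.8, 0.8, -1.1]
grip_width: 0.0292
```

Call:
send_rows:
  plan:
    - [20,0,0,1,0,0,0]
    - [20,0,0,0.5,0,0,0]
    - [20,0,0,0,0,0,0]

```text
time_s: 19.45
tool_pos: [0.5531, -0.2226, 0.0309]
tool_rot: [-180.0, -0.0, 14.8]
force: [0.2, 0.4, -2.2]
grip_width: 0.0293
```

Call:
send_rows:
  plan:
    - [20,0,0,0.7,0,0,0]
    - [20,0,0,0,0,0,0]

```text
time_s: 19.65
tool_pos: [0.553, -0.2226, 0.0301]
tool_rot: [-180.0, 0.0, 14.8]
force: [0.2, -0.6, -1.7]
grip_width: 0.029
```

Call:
send_rows:
  plan:
    - [20,0,0,0.8,0,0,0]
    - [20,0,0,0,0,0,0]

```text
time_s: 19.85
tool_pos: [0.553, -0.2226, 0.0293]
tool_rot: [-180.0, 0.0, 14.8]
force: [0.2, 0.3, -1.1]
grip_width: 0.0294
```

Call:
send_rows:
  plan:
    - [20,0,0,0.7,0,0,0]
    - [20,0,0,0,0,0,0]

```text
time_s: 20.05
tool_pos: [0.5531, -0.2226, 0.0287]
tool_rot: [180.0, -0.0, 14.8]
force: [-0.3, -0.3, -2.2]
grip_width: 0.0293
```

Call:
send_rows:
  plan:
    - [20,0,0,0.5,0,0,0]
    - [20,0,0,0,0,0,0]

```text
time_s: 20.25
tool_pos: [0.5531, -0.2227, 0.0286]
tool_rot: [-180.0, -0.0, 14.8]
force: [-1.9, 0.9, 4.1]
grip_width: 0.029
```

Call:
send_rows:
  plan:
    - [20,0,0,-0.5,0,0,0]
    - [32,0,0,0,0,0,0]
    - [40,0,0,0,0,0,0]
    - [48,0,0,0,0,0,0]
    - [48,0,0,0,0,0,0]
    - [48,0,0,-10,0,0,0]
    - [48,0,0,-30,0,0,0]
    - [55,0,0,-35,0,0,0]
    - [60,0,0,-10,0,0,-0.144]
    - [60,0,0,0,0,0,-0.144]
    - [60,12,-38,0,0,0,0]
    - [60,12,-38,0,0,0,0]

```text
time_s: 21.45
tool_pos: [0.5338, -0.1462, 0.1146]
tool_rot: [179.9, -0.0, 31.1]
force: [0.7, 1.3, 0.8]
grip_width: 0.0602
```

Call:
send_rows:
  plan:
    - [60,12,-38,0,0,0,0]
    - [60,12,-38,0,0,0,0]
    - [60,0,0,0,0,0,0]
    - [60,0,0,0,0,0,0]

```text
time_s: 21.85
tool_pos: [0.5153, -0.067, 0.1144]
tool_rot: [180.0, -0.1, 31.5]
force: [0.4, -0.9, 0.1]
grip_width: 0.0601
```

```bash
python3 go.py .5145 -.066 .005 31.3
```

```text
t 21.85 pos [ 0.515 -0.067  0.114] [179.986  -0.078  31.466] F [ 0.357 -0.877  0.137] w 0.0600808918490371 q7 -48.33155929049322
turn [ 0.    -0.001  0.003] shift [ -0.145  -1.27  109.418]
```

Call:
send_rows:
  plan:
    - [60,0,-1.2,30,0,0,0.003]
    - [60,0,0,35,0,0,0]
    - [60,0,0,25,0,0,0]
    - [60,0,0,12,0,0,0]
    - [60,0,0,6,0,0,0]
    - [60,0,0,0,0,0,0]
    - [42,0,0,0,0,0,0]
    - [34,0,0,0,0,0,0]
    - [32,0,0,0,0,0,0]
    - [30,0,0,0,0,0,0]
    - [28,0,0,0,0,0,0]
    - [28,0,0,0,0,0,0]
  grip_force: 15

```text
time_s: 23.05
tool_pos: [0.5144, -0.0664, 0.0059]
tool_rot: [-180.0, -0.0, 31.2]
force: [-1.1, 1.0, 1.6]
grip_width: 0.0298
```

Call:
send_rows:
  plan:
    - [20,0,0,0,0,0,0]
    - [20,0,0,0,0,0,0]
    - [20,0,0,-5,0,0,0]
    - [20,0,0,-15,0,0,0]
    - [20,0,0,-20,0,0,0]
    - [20,0,0,0,0,0,0]
    - [20,0,0,0,0,0,0]
  grip_force: 40

```text
time_s: 23.75
tool_pos: [0.5148, -0.0668, 0.0462]
tool_rot: [180.0, -0.1, 31.2]
force: [0.2, 0.3, -2.2]
grip_width: 0.0297
```

```bash
python3 go.py .461 -.246 .12 15; python3 - <<'E'
from fit import *
im=env.read_camera("side")[:,:,::-1]; a=cv2.resize(im[190:370,240:420],None,fx=3.3,fy=3.3,interpolation=3); cv2.imwrite("pics/a5.png",a)
E
```

```text
t 23.75 pos [ 0.515 -0.067  0.046] [179.974  -0.089  31.157] F [ 0.158  0.347 -2.227] w 0.02965520010905198 q7 -44.650334329729745
turn [ 0.    -0.002  0.282] shift [-98.336 159.147 -73.806]
```

View pics/a5.png

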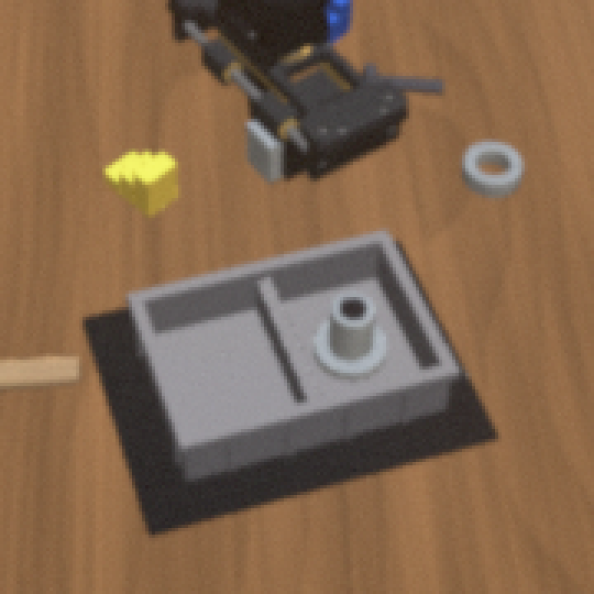

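The block is held (crop (265,150)) and the bushing stands upright in the right compartment (crop (352,345)). Next I'll carry the block to the left compartment.

Call:
send_rows:
  plan:
    - [20,0,0,-20,0,0,0]
    - [20,0,0,-35,0,0,0.141]
    - [20,0,0,-18,0,0,0.141]
    - [20,-10,15,0,0,0,0]
    - [20,-20,32,0,0,0,0]
    - [20,-22,36,0,0,0,0]
    - [20,-22,36,0,0,0,0]
    - [20,-15,25,0,0,0,0]
    - [20,-10,15,0,0,0,0]
    - [20,0,0,0,0,0,0]
    - [20,0,0,0,0,0,0]

```text
time_s: 24.9
tool_pos: [0.4595, -0.2454, 0.1179]
tool_rot: [-179.9, 0.1, 15.0]
force: [0.1, 0.4, -3.2]
grip_width: 0.0295
```

```bash
python3 go.py .4597 -.2455 .022 15
```

```text
t 24.9 pos [ 0.459 -0.245  0.118] [-179.938    0.06    14.96 ] F [ 0.126  0.442 -3.208] w 0.029469981545733232 q7 -41.99164685431684
turn [-0.001  0.001 -0.001] shift [ 0.207  0.132 95.87 ]
```

Call:
send_rows:
  plan:
    - [20,0,0,12,0,0,0]
    - [20,0,0,22,0,0,0]
    - [20,0,0,22,0,0,0]
    - [20,0,0,16,0,0,0]
    - [20,0,0,10,0,0,0]
    - [20,0,0,6,0,0,0]
    - [20,0,0,3,0,0,0]
    - [20,0,0,2,0,0,0]
    - [20,0,0,0,0,0,0]
    - [20,0,0,0,0,0,0]

```text
time_s: 25.9
tool_pos: [0.4603, -0.2462, 0.0262]
tool_rot: [180.0, -0.1, 15.0]
force: [-0.0, -0.6, -1.5]
grip_width: 0.0297
```

Call:
send_rows:
  plan:
    - [20,0,0,1,0,0,0]
    - [20,0,0,0.7,0,0,0]
    - [20,0,0,0,0,0,0]

```text
time_s: 26.2
tool_pos: [0.4599, -0.246, 0.024]
tool_rot: [-180.0, -0.0, 15.0]
force: [-0.5, -0.5, -1.3]
grip_width: 0.0296
```

Call:
send_rows:
  plan:
    - [20,0,0,0.7,0,0,0]
    - [20,0,0,0,0,0,0]

```text
time_s: 26.4
tool_pos: [0.4599, -0.2459, 0.0232]
tool_rot: [-180.0, -0.0, 15.0]
force: [0.4, 1.6, -2.8]
grip_width: 0.0297
```

Call:
send_rows:
  plan:
    - [20,0,0,1,0,0,0]
    - [20,0,0,0.5,0,0,0]
    - [20,0,0,0,0,0,0]

```text
time_s: 26.7
tool_pos: [0.4598, -0.246, 0.0216]
tool_rot: [-180.0, 0.0, 15.0]
force: [-1.3, 0.1, -2.4]
grip_width: 0.0297
```

Call:
send_rows:
  plan:
    - [20,0,0,0.7,0,0,0]
    - [20,0,0,0,0,0,0]

```text
time_s: 26.9
tool_pos: [0.4598, -0.246, 0.021]
tool_rot: [-180.0, 0.0, 15.0]
force: [1.0, -0.8, -1.0]
grip_width: 0.0297
```

Call:
send_rows:
  plan:
    - [20,0,0,0.5,0,0,0]
    - [20,0,0,0,0,0,0]

```text
time_s: 27.1
tool_pos: [0.4599, -0.246, 0.0209]
tool_rot: [-180.0, -0.0, 15.0]
force: [-1.7, 1.1, 2.6]
grip_width: 0.0299
```

Contact at the expected height, so I release, retreat and check.

Call:
send_rows:
  plan:
    - [20,0,0,-0.4,0,0,0]
    - [32,0,0,0,0,0,0]
    - [40,0,0,0,0,0,0]
    - [48,0,0,0,0,0,0]
    - [48,0,0,0,0,0,0]
    - [48,0,0,-10,0,0,0]
    - [48,0,0,-30,0,0,0]
    - [48,0,0,-40,0,0,0]
    - [48,0,0,-40,0,0,0]
    - [48,0,-30,-20,0,0,0]
    - [48,0,-40,0,0,0,0]
    - [48,0,-40,0,0,0,0]

```text
time_s: 28.3
tool_pos: [0.4317, -0.1394, 0.1625]
tool_rot: [180.0, -0.2, 14.9]
force: [0.7, 1.1, -0.8]
grip_width: 0.0483
```

Call:
send_rows:
  plan:
    - [48,0,-40,0,0,0,0]
    - [48,0,-40,0,0,0,0]
    - [48,0,-40,0,0,0,0]
    - [48,0,-40,0,0,0,0]
    - [48,0,-20,0,0,0,0]
    - [48,0,0,0,0,0,0]
    - [48,0,0,0,0,0,0]

```text
time_s: 29.0
tool_pos: [0.3852, 0.0335, 0.1615]
tool_rot: [180.0, -0.1, 15.0]
force: [-0.9, 0.2, -0.3]
grip_width: 0.0482
```

```bash
python3 - <<'E'
from fit import *
ims={c:env.read_camera(c) for c in("side","top")}
for c in ims: cv2.imwrite(f"pics/{c}3.png",ims[c][:,:,::-1])
print(env.get_obs()["time_s"],env.get_obs()["tool_pos"])
a=[cv2.resize(ims["side"][110:370,200:420],None,fx=2,fy=2,interpolation=3),cv2.resize(ims["top"][130:270,300:485],None,fx=1.9,fy=1.9,interpolation=3)]
a[1]=cv2.copyMakeBorder(a[1],0,a[0].shape[0]-a[1].shape[0],0,0,0); a=np.hstack(a);print(a.shape); cv2.imwrite("pics/a6.png",a[:,:,::-1])
for s in(75,95): fit("tray",ims,dict(side=(310,300),top=(440,228)),s,(15,),z=.004)
E
```

```text
29.1 [0.3853 0.0329 0.1613]
(520, 792, 3)
tray both 0.170 [ 0.5109 -0.2361] yaw 15.0
    side 0.060 [ 0.5105 -0.2341] 15.3
    top 0.088 [ 0.5084 -0.2389] 15.5
tray both 0.199 [ 0.5109 -0.2363] yaw 15.1
    side 0.071 [ 0.5109 -0.2348] 15.1
    top 0.106 [ 0.5131 -0.2384] 15.8
```

View pics/a6.png

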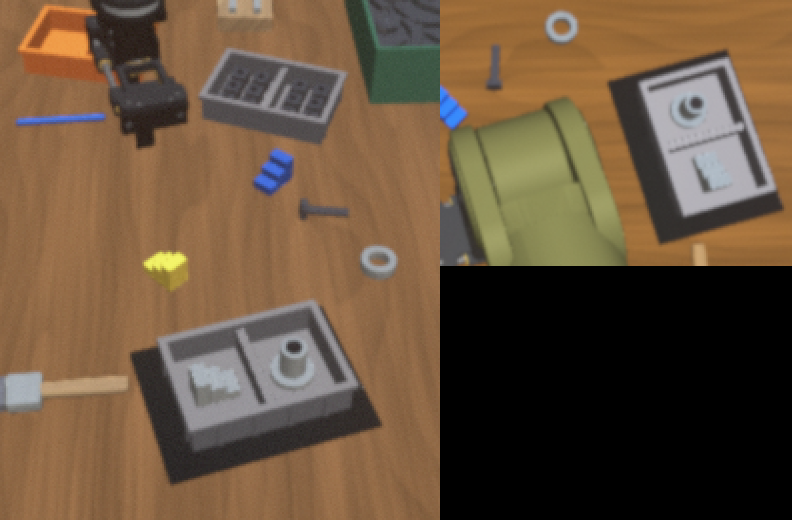

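Both parts are in place. I'll measure the centring better, using brightness profiles across the rim edges.

```bash
python3 - <<'E'
from fit import *
cs,s=np.cos(np.radians(15)),np.sin(np.radians(15)); ys=np.arange(-76,77,2)
for c in("side","top"):
    im=cv2.cvtColor(cv2.imread(f"pics/{c}3.png"),cv2.COLOR_BGR2GRAY).astype(np.float32)
    P=np.array([[.508+cs*x-s*y,-.2293+s*x+cs*y,.054] for y in ys/1e3 for x in np.arange(-75,76,3)/1e3])
    q=proj(c,P).astype(np.float32); v=cv2.remap(im,q[None,:,0],q[None,:,1],1).reshape(len(ys),-1); v=np.median(v,1).astype(int)
    print(c,"front",list(zip(ys[:22],v[:22])),"\n back",list(zip(ys[-22:],v[-22:])))
E
```

```text
side front [(np.int64(-76), np.int64(85)), (np.int64(-74), np.int64(87)), (np.int64(-72), np.int64(97)), (np.int64(-70), np.int64(116)), (np.int64(-68), np.int64(137)), (np.int64(-66), np.int64(147)), (np.int64(-64), np.int64(149)), (np.int64(-62), np.int64(150)), (np.int64(-60), np.int64(150)), (np.int64(-58), np.int64(149)), (np.int64(-56), np.int64(149)), (np.int64(-54), np.int64(149)), (np.int64(-52), np.int64(149)), (np.int64(-50), np.int64(149)), (np.int64(-48), np.int64(148)), (np.int64(-46), np.int64(146)), (np.int64(-44), np.int64(143)), (np.int64(-42), np.int64(139)), (np.int64(-40), np.int64(143)), (np.int64(-38), np.int64(134)), (np.int64(-36), np.int64(135)), (np.int64(-34), np.int64(136))] 
 back [(np.int64(34), np.int64(86)), (np.int64(36), np.int64(87)), (np.int64(38), np.int64(87)), (np.int64(40), np.int64(86)), (np.int64(42), np.int64(87)), (np.int64(44), np.int64(88)), (np.int64(46), np.int64(96)), (np.int64(48), np.int64(110)), (np.int64(50), np.int64(128)), (np.int64(52), np.int64(143)), (np.int64(54), np.int64(147)), (np.int64(56), np.int64(144)), (np.int64(58),
[... 985 characters left out ...]
4), np.int64(178))] 
 back [(np.int64(34), np.int64(179)), (np.int64(36), np.int64(179)), (np.int64(38), np.int64(180)), (np.int64(40), np.int64(180)), (np.int64(42), np.int64(180)), (np.int64(44), np.int64(180)), (np.int64(46), np.int64(180)), (np.int64(48), np.int64(180)), (np.int64(50), np.int64(180)), (np.int64(52), np.int64(180)), (np.int64(54), np.int64(177)), (np.int64(56), np.int64(165)), (np.int64(58), np.int64(136)), (np.int64(60), np.int64(99)), (np.int64(62), np.int64(73)), (np.int64(64), np.int64(62)), (np.int64(66), np.int64(56)), (np.int64(68), np.int64(52)), (np.int64(70), np.int64(50)), (np.int64(72), np.int64(49)), (np.int64(74), np.int64(48)), (np.int64(76), np.int64(49))]
```

```bash
python3 -c "
from cell import env
print(env.get_obs()['time_s'],env.sign_off())"
```

```text
the job is handed in; nothing more can be done
29.1 None
```

I moved the empty grey tray onto the black mat. I then lowered the flanged bushing into the right (+x) compartment and the grey stepped block into the left one, and handed the job in at 29.1 s.

- **Setting down:** each item was lowered until it touched and only then released. The highest vertical force I read was about 10 N, when the tray touched the mat.
- **Last pictures:** the bushing and block stand upright in separate compartments. The lower tray, collar, bolt and look-alikes showed no visible change, though I judged that by eye and did not measure it. The arm was well clear of everything.
- **Tray alignment:** the outline fits gave a tray yaw of about 15°, matching the mat within about half a degree.
- **Tray centring:** the tray is about 5 mm off the middle of the mat, across its short side. I measured this from the rim edges, and both cameras agreed (5.0 and 5.75 mm). I did not push the loaded tray to correct it.
- **Checks that disagreed:** the outline fits put the offset at about 7 mm. The rim measured about 128 mm across instead of the 120 mm given, so the outline model was slightly small. An earlier tray fit failed outright because the black mat was mistaken for part of the tray.

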